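True up a loose rail with an assembly square and hold it

ROBOT

A 6-joint arm with a two-finger parallel gripper is mounted at the origin on the work surface. World frame = base frame: x ahead of the robot, y to its left, z up, the work surface at z = 0. Lengths are in m, angles in degrees, forces in N, time in s.
With the tool pointing down it reaches from about 0.375 to 0.9 m from the base axis. Payload 3.1 kg.
Tool frame: the origin (TCP) lies on the centre line of the jaws, within the pads' length; the fingertips stand 8 mm ahead of it and the grasp point (between the pads) lies 11 mm behind it (r.tips_ahead is the distance from the TCP to the fingertips, in m); z points along the fingers, y is the direction in which the jaws open and shut (so a half turn about z gives the same grasp; the last joint's range is limited). The gripper opens to 87 mm and grips with 3 to 60 N. Pads are 19 mm wide; open, the fingers measure 117 mm over their backs; the gripper's body (75 mm by 190 mm) begins 51 mm behind the grasp point.
Start: joints at [58.528, 30.224, 82.088, -0, 67.689, -10.227], TCP at [0.226, 0.583, 0.231] pointing down, gripper open.
Joint ranges: [-176.69, 176.69], [-43.24, 126.21], [12.49, 139.97], [-82, 262], [0, 151.66], [-163.58, 163.58]. Speed limits (degrees/s): [159.86, 159.86, 180, 180, 180, 180].

INTERFACE

Orientations are given as [roll, pitch, yaw] about the fixed x, y, z axes, in that order (R = Rz(yaw) Ry(pitch) Rx(roll)).
In Python, from rig import readout, viewer, r gives the robot as it stands.
- The arm moves only by the tool jog_arm, never from a script. Its argument "rows" is a list of rows, each a list of 7 numbers: the gripper command: -1 is shut, 1 is fully open, values between are in proportion, then the shift along the world's x, y, z each as a share of 3 cm, from -1 to 1, then the turn, a rotation vector about the world's x, y, z each as a share of 6 degrees, from -1 to 1. A call has 1 to 20 rows; each row shifts and turns the commanded pose from where the row before left it; what a row does not reach is not made up. A row lasts 1/12 s, in which the tool goes at most 41.7 mm and 7.16 degrees, less where a joint would pass 70% of its speed; a pose out of reach is approached as far as the arm can. A call with a number of a shift or a turn outside -1 to 1 is refused whole. A call with a gripper value outside its range is refused whole. The fingers move at their own pace and stop on an object; "force" is the grip in N (left out, the last holds). Time passes only in rows, so rows that do not move let the fingers close. It gives the time, the measured TCP pose, the force and the opening at its end, in the units of the state.
- readout.state(): the state, without advancing time (a new reading comes with each control period).
- viewer.get_image(name): name is "scene" or "top" or "wrist"; returns a dict with "color" (480x640x3 uint8, red, green, blue), "z_map" (480x640 float32, m along the optical axis (not along the pixel's ray), 0 where there is no reading), "fovy" (degrees; the focal length in pixels is half the picture's height over the tangent of half this angle, whatever the lens; pixels are square), "cx", "cy" (the principal point, pixels), "k1" (the pictures are not rectified: a ray, as slopes to the right and down, at radius r is drawn at 1 + k1 r^2 times it, then the intrinsics apply), "T" (4x4, takes a point from camera to world coordinates). Camera axes: x right, y up, looking along -z (the intrinsics and any distortion apply to the point x, -y, -z); pixel columns grow to the right and rows downward; lengths in m; the calibration is good to about 2 mm. A picture is of the moment at which its call begins.
- r.finish_job(): hands the job in, once; it reports no verdict.
Trained networks look in a picture, given as the dict that the camera call returned (one of the last four; its "shot" number tells which), for a name from the list of things; names that differ only in an ending like _2 or _b are one class to them, and where a whole thing is asked for, a point or a joint stands for the part that bears it (a point fixed in the world has none). Each returns a list of dicts, best first, with "conf" (0 to 1); they miss things now and then, are a little off and sometimes report something else, mostly with a low value. They report only what shows in the picture. A call takes as long as a camera call. They do not tell look-alikes from the thing itself.
- viewer.masks_of(picture, target): "pixels" (480x640 bool, what is visible of it) and "position" ([row, column] in pixels, amid what is visible of it).
- viewer.pinpoint(picture, target): "position" ([row, column] in pixels: a listed point, or the origin of a listed thing).
The state is a dict: "time": time; "q": joint angles; "joint_velocities": joint speeds; "joint_torque": joint torques, N m; "position": TCP position; "orientation": TCP orientation; "wrist_force": force on the tool from outside, world axes, zero at the start; "moment": the same for the moment, N m; "width": opening from 0.0 (shut) to 1.0 (fully open).
Only numpy, scipy, OpenCV 4.12 (cv2) and the standard library are available. Lean on these libraries where they do the work, as an engineer would, in place of code of your own. Each camera call takes 0.05 s, during which the arm holds its last target. There are 200 camera calls.

TASK

The loose black rail on the breadboard has to be set square to the bolted one: pick up the orange assembly square, lay it flat on the board between the two rails and press it heel-first into their corner until one leg bears along the bolted rail and the other has pushed the loose rail round to a right angle and bears along it too. Finish still gripping the square with the fingers and pressing it into the corner against both rails, so that a colleague can tighten the screw; do not let go. Leave the bottle, the mouse and the screw tray where they are.

Things in the scene. Friction and masses are not known exactly. Their poses are not given: they have to be found in the camera images.
- square_grip (a point): Orange assembly square (0.3 kg) lying flat, 18 mm thick: two legs 170 x 22 mm, along +x and +y from the heel, joined by a straight brace 16 mm wide. Point: middle of the brace, 9 mm above the underside. Outer faces of the legs: planes x = -75 and y = -75 mm. The brace runs along (1,-1): grip it across, along (1,1), one finger in the triangular opening inside it (67 mm deep).
- square_heel (a point): Heel of the same square, on its underside: the outer right-angle corner of its legs, at (-75, -75, -9) mm from square_grip; same axes. The legs and rails are smooth (friction about 0.3 on one another); the very tip of the heel is notched 8 mm.
- board: Aluminium breadboard 300 x 300 mm with a grid of dark holes, fixed to the bench; its top is 13 mm above the bench. Origin: centre of its underside; z up. The bolted rail runs along its y axis by the edge at -x, the loose rail along its x axis by the edge at +y.
- corner (a point): Point on the board's top where the rails' inner faces meet when square, at (-115, 115, 13) mm in the board's frame; axes as the board's. With the square home its heel is here, its +x leg lies along the board's -y (against the bolted rail), its +y leg along the board's +x (against the loose rail).
- bolted_rail: Black rail 270 mm long, 30 mm wide, 25 mm high (5 mm screw heads on top), screwed down rigidly on the board. Origin and axes as the board's; its inner face is the plane x = -115 mm of the board.
- rail_pivot (a point): Black rail 215 mm long, 30 mm wide, 25 mm high, with a slotted foot 7 mm high at its far end. It lies on the board and swings about the pivot screw. Point: on the pivot axis at the board's top, x along the rail away from the corner; its inner face is the plane y = -15 mm.
- loose_rail (a joint): Angle of the loose rail about its pivot screw (22 mm from the bolted rail's face), rad: 0 = square to the bolted rail, positive = far end leaning inward, closing the corner (0.035 to 0.09 at the start); range -0.035 to 0.11. It turns stiffly (0.6 N m friction) and stays where left; 4 N near its far end, 7 N at its middle move it.
- bottle_mid (a point): Small white bottle, 42 mm across and 85 mm high, standing on the bench: bystander; point half-way up.
- mouse_mid (a point): Dark grey computer mouse 100 x 58 x 30 mm on the bench: bystander; point at its middle.
- tray_mid (a point): Open blue tray of screws 70 x 90 x 28 mm on the bench: bystander; point at its middle.
Things that resemble listed ones, but are neither listed nor needed, are in the scene too. Leave any blue look-alike of the part that bears square_grip alone.

How it is judged:
By the outcome, as a careful person would: the job done as asked, in the order asked, and still so for the second after the job is handed in, while the arm keeps its last pose, push and grip.
It also fails if it takes over 58 s, if anything falls off the work surface, if the arm or the gripper's body presses on something with over 40 N, if the wrist force passes 120 N, or if a joint passes its speed limit or range.

## Working session

There is one attempt and no reset: what is moved stays moved. The work goes in short steps, Python scripts to look and compute and a tool call to move; the robot and the scene stay as the last step left them, time stands still between calls to the robot, and variables do not carry over. Pictures are saved under pics/ and viewed, about 8 in all and at most 12, crops included, and the job is handed in when it is done.

Besides the shell and the picture viewer there is one more tool, called as name([rows], argument=value, ...), one row to a line, values as JSON. jog_arm: Moves the arm, as the interface text tells. Shift numbers are shares of 3 cm and turn numbers shares of 6 degrees, none past 1 either way. Its arguments: {"type":"object","properties":{"rows":{"type":"array"},"force":{"type":"number"}},"required":["rows"]}

```bash
ls; mkdir -p pics
cat > h.py <<'E'
import numpy as np, cv2
from rig import readout, viewer, r
def K(p):
    f=240/np.tan(np.radians(p["fovy"])/2); return np.array([[f,0,p["cx"]],[0,f,p["cy"]],[0,0,1.]]), np.array([p["k1"],0,0,0.])
def ray(p,rc):
    k,d=K(p); rc=np.atleast_2d(np.array(rc,float))
    u=cv2.undistortPoints(rc[:,None,::-1].copy(),k,d,criteria=None) if 0 else cv2.undistortPoints(rc[:,None,::-1].copy(),k,d)
    u=u[:,0]; return np.c_[u[:,0],-u[:,1],-np.ones(len(u))]
def atz(p,rc,z):   # world point on plane z
    v=ray(p,rc)@p["T"][:3,:3].T; o=p["T"][:3,3]; return o+v*((z-o[2])/v[:,2:3])
def depth(p,rc):
    rc=np.atleast_2d(rc); i=np.round(rc).astype(int); z=p["z_map"][i[:,0],i[:,1]]
    return (ray(p,rc)*z[:,None])@p["T"][:3,:3].T+p["T"][:3,3]
def proj(p,w):
    k,d=K(p); c=(np.atleast_2d(w)-p["T"][:3,3])@p["T"][:3,:3]; c=c*[1,-1,-1]
    return cv2.projectPoints(c,np.zeros(3),np.zeros(3),k,d)[0][:,0,::-1]
def save(p,n): cv2.imwrite("pics/"+n,cv2.cvtColor(p["color"],cv2.COLOR_RGB2BGR))
E
python3 - <<'E'
from h import *
for c in ["top","scene"]:
    p=viewer.get_image(c); save(p,c+"1.png"); print(c,p["fovy"],p["k1"],p["T"][:3,3].round(3))
    for n,z in [("square_grip",None),("square_heel",None),("board",.0),("corner",.013),("rail_pivot",.013),("bottle_mid",None),("mouse_mid",None),("tray_mid",None)]:
        for d in viewer.pinpoint(p,n)[:3]:
            rc=d["position"]; print(n,round(d["conf"],2),np.round(rc,1),depth(p,rc).round(3)[0],atz(p,rc,z if z is not None else .009)[0].round(3))
print(readout.state())
E
```

```text
pics
top 54.68601531671302 0.03522742948208735 [0.296 0.029 1.216]
square_grip 0.75 [178.5 486.1] [ 0.703 -0.451  0.018] [ 0.706 -0.454  0.009]
square_grip 0.7 [259.  434.8] [ 0.482 -0.303  0.019] [ 0.484 -0.306  0.009]
square_grip 0.56 [347.2 487.3] [ 0.259 -0.425  0.017] [ 0.259 -0.428  0.009]
square_heel 0.88 [233.1 406.2] [ 0.554 -0.234  0.004] [ 0.553 -0.233  0.009]
square_heel 0.6 [325.6 445.4] [ 0.312 -0.327  0.001] [ 0.312 -0.325  0.009]
square_heel 0.59 [200.2 453.7] [ 0.647 -0.366  0.001] [ 0.644 -0.363  0.009]
board 0.84 [225.7 273.1] [0.57  0.121 0.012] [0.573 0.122 0.   ]
corner 0.96 [265.2 226.6] [0.46  0.235 0.039] [0.464 0.24  0.013]
rail_pivot 0.81 [256.1 219.4] [0.484 0.255 0.036] [0.488 0.26  0.013]
rail_pivot 0.38 [322.1 154.8] [0.318 0.417 0.008] [0.318 0.415 0.013]
bottle_mid 0.76 [153.1 402.9] [ 0.754 -0.218  0.067] [ 0.778 -0.231  0.009]
mouse_mid 0.65 [210.3 145.5] [0.605 0.453 0.029] [0.611 0.46  0.009]
tray_mid 0.94 [320.4 154.3] [0.322 0.418 0.009] [0.322 0.418 0.009]
scene 44.92020563686746 -0.07064154693311847 [ 1.186 -0.291  1.18 ]
square_grip 0.83 [231
[... 592 characters left out ...]
299 0.441 0.004] [0.303 0.438 0.009]
{'time': 0.9, 'q': array([ 5.85284645e+01,  3.02189033e+01,  8.20872745e+01,  1.87282396e-03,
        6.76878562e+01, -1.02255101e+01]), 'joint_velocities': array([ 0.06884002,  0.04193385,  0.03989864, -0.00820654,  0.0096584 ,
        0.02058427]), 'joint_torque': array([-2.98268169e-04, -4.39993250e+01, -1.76987725e+01,  6.32436527e-02,
        5.03439666e-02, -2.17009088e-06]), 'position': array([0.22642559, 0.58253574, 0.23060016]), 'orientation': array([ 1.79993821e+02, -6.46044105e-04,  1.58753264e+02]), 'wrist_force': array([1.52779311, 0.23116244, 1.17603195]), 'moment': array([ 0.04682775, -0.02875949,  0.00800283]), 'width': 1.0017097640681758}
```

View pics/top1.png

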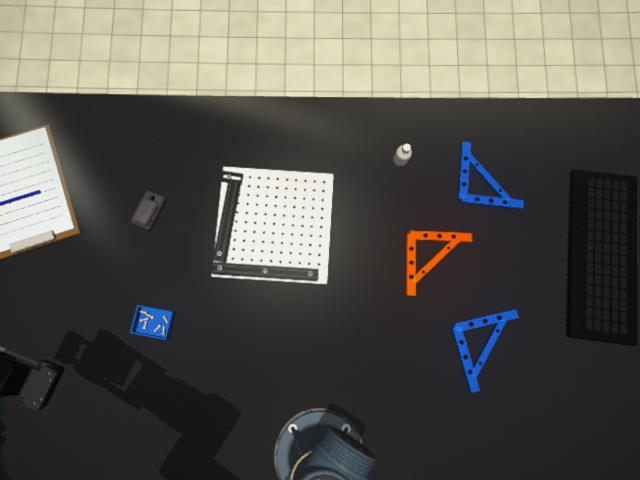

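View pics/scene1.png

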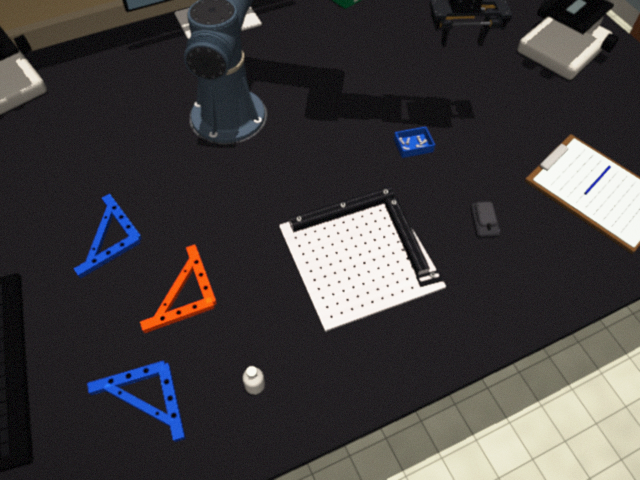

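Top view: the orange square has its brace at about (259,440) and its heel at (231,407). It could be confused with the blue squares at about (190,485) and (345,485). The third detection, at (141,414) in the scene view, is the screw tray. I choose the orange one, whose +x leg points to world -x and +y leg to world -y. The corner is at (265,227), with the bolted rail along the bottom of the board and the loose rail on its left.

```bash
cat >> h.py <<'E'
from scipy.optimize import minimize
M=1e-3
def sqpolys(z):
    P=lambda a:np.c_[np.array(a,float)*M,np.full(len(a),z)]
    s=8*2**.5
    return [P([(-75,-75),(95,-75),(95,-53),(-75,-53)]),P([(-75,-75),(-53,-75),(-53,95),(-75,95)]),P([(-75,75+s),(-75,75-s),(75-s,-75),(75+s,-75)])]
def place(a,x,y,t):
    c,s=np.cos(t),np.sin(t); return np.c_[a[:,:2]@np.array([[c,s],[-s,c]])+[x,y],a[:,2]]
def omask(p):
    h=cv2.cvtColor(p["color"],cv2.COLOR_RGB2HSV); return ((h[...,0]<20)&(h[...,1]>150)&(h[...,2]>90))
def fitsq(p,x0,z=.018,S=4):
    m=omask(p); m=cv2.resize(m.astype(np.uint8),None,fx=S,fy=S,interpolation=cv2.INTER_LINEAR)
    def f(v):
        I=np.zeros_like(m)
        for zz in (z-.018,z):
            for a in sqpolys(zz):
                q=proj(p,place(a,v[0],v[1],v[2]))[:,::-1]; cv2.fillPoly(I,[np.round(q*S+S/2-.5).astype(np.int32)],1)
        return -(I&m).sum()/(I|m).sum()
    sim=np.array([x0]+[np.array(x0)+d for d in ([.01,0,0],[0,.01,0],[0,0,.08])])
    o=minimize(f,x0,method="Nelder-Mead",options=dict(initial_simplex=sim,xatol=1e-4,fatol=1e-4)); return o.x,-o.fun
E
python3 - <<'E'
from h import *
for c in ["top","scene"]:
    p=viewer.get_image(c); v,s=fitsq(p,[.482,-.303,np.pi]); print(c,"sq",v[:2].round(4),np.degrees(v[2]).round(2),round(s,3))
    im=p["color"].astype(int); w=(im.min(2)>150).astype(np.uint8)
    n,l,st,ce=cv2.connectedComponentsWithStats(w); rc=proj(p,[[.57,.12,.013]])[0].astype(int)
    lab=[k for k in np.argsort(-st[:,4]) if k and st[k,0]<=rc[1]<=st[k,0]+st[k,2] and st[k,1]<=rc[0]<=st[k,1]+st[k,3]][0]
    ys,xs=np.where(l==lab); P=atz(p,np.c_[ys,xs],.013)[:,:2].astype(np.float32)
    print("board rect",cv2.minAreaRect(P*1000))
    if c=="top": cv2.imwrite("pics/crop.png",cv2.cvtColor(np.hstack([cv2.resize(p["color"][a:a+130,b:b+130],(400,400),interpolation=cv2.INTER_CUBIC) for a,b in((160,210),(200,380))]),cv2.COLOR_RGB2BGR))
E
```

```text
top sq [ 0.5731 -0.2193] 173.38 -0.0
board rect ((575.6502685546875, 119.38888549804688), (299.0799255371094, 300.9204406738281), 86.5128173828125)
scene sq [ 0.5953 -0.1897] 163.19 -0.0
board rect ((578.7281494140625, 121.27783203125), (300.8894958496094, 301.6385498046875), 86.50251770019531)h.py:35: RuntimeWarning: overflow encountered in scalar negative
  return -(I&m).sum()/(I|m).sum()
```

View pics/crop.png

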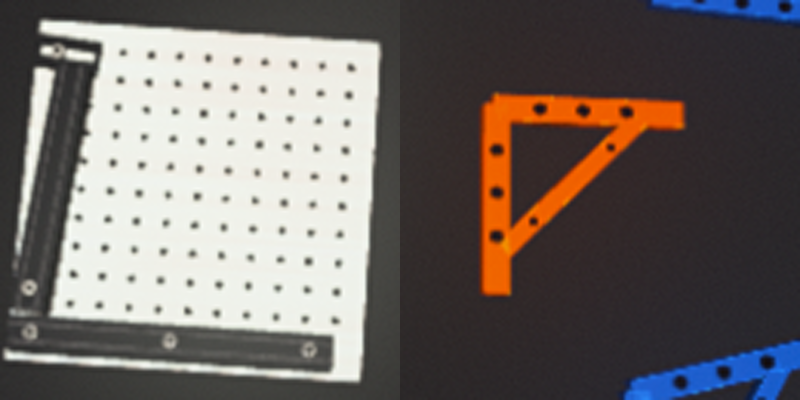

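The crop confirms the orange square at about (590,190) in the crop. The loose rail leans inward at its far end. Next I fix the unsigned overflow in the fit.

```bash
sed -i 's|return -(I&m).sum()/(I|m).sum()|return -float((I\&m).sum())/float((I\|m).sum())|; s|return -(I&m).sum()/(I.m).sum()|return -float((I\&m).sum())/float((I\|m).sum())|' h.py
python3 - <<'E'
from h import *
for c in ["top","scene"]:
    p=viewer.get_image(c); v,s=fitsq(p,[.482,-.303,np.pi]); print(c,"sq",v[:2].round(4),np.degrees(v[2]).round(2),round(s,3))
E
```

```text
top sq [ 0.5731 -0.2193] 173.38 -0.0
scene sq [ 0.5953 -0.1897] 163.19 -0.0sed: -e expression #1, char 35: unknown option to 's'
h.py:35: RuntimeWarning: overflow encountered in scalar negative
  return -(I&m).sum()/(I|m).sum()
```

jog_arm([
  [0.2, 0.9, -0.9, 0, 0, 0, -1],
  [0.2, 0.9, -0.9, 0, 0, 0, -1],
  [0.2, 0.9, -0.9, 0, 0, 0, -1],
  [0.2, 0.9, -0.9, 0, 0, 0, -1],
  [0.2, 0.9, -0.9, 0, 0, 0, 0],
  [0.2, 0.9, -0.9, 0, 0, 0, 0],
  [0.2, 0.9, -0.9, 0, 0, 0, 0],
  [0.2, 0.9, -0.9, 0, 0, 0, 0],
  [0.2, 0.9, -0.9, 0, 0, 0, 0],
  [0.2, 0.4, -1, 0, 0, 0, 0],
  [0.2, 0, -1, 0, 0, 0, 0],
  [0.2, 0, -1, 0, 0, 0, 0],
  [0.2, 0, -1, 0, 0, 0, 0],
  [0.2, 0, -1, 0, 0, 0, 0],
  [0.2, 0, -1, 0, 0, 0, 0],
  [0.2, 0, -1, 0, 0, 0, 0],
  [0.2, 0, -1, 0, 0, 0, 0],
  [0.2, 0, -1, 0, 0, 0, 0],
  [0.2, 0, -1, 0, 0, 0, 0],
  [0.2, 0, -1, 0, 0, 0, 0],
])

```text
time: 2.77
position: [0.4814, 0.0081, 0.2308]
orientation: [180.0, 0.0, 134.8]
wrist_force: [1.1, -0.2, 0.7]
width: 0.603
```

```bash
sed -i 's#return -(I&m).sum()/.*$#return -float((I\&m).sum())/float((I|m).sum())#' h.py; sed -n 35,36p h.py
python3 - <<'E'
from h import *
for c in ["top","scene"]:
    p=viewer.get_image(c); v,s=fitsq(p,[.482,-.303,np.pi]); print(c,"sq",v[:2].round(4),np.degrees(v[2]).round(2),round(s,3))
E
```

```text
return -float((I&m).sum())/float((I|m).sum())
    sim=np.array([x0]+[np.array(x0)+d for d in ([.01,0,0],[0,.01,0],[0,0,.08])])
top sq [ 0.4821 -0.3058] 178.02 0.795
scene sq [ 0.4819 -0.3035] 178.1 0.768
```

jog_arm([
  [0.2, 0, -1, 0, 0, 0, 0],
  [0.2, 0, -1, 0, 0, 0, 0],
  [0.2, 0, -1, 0, 0, 0, 0],
  [0.2, 0, -1, 0, 0, 0, 0],
  [0.2, 0, -1, 0, 0, 0, 0],
  [0.2, 0, -1, 0, 0, 0, 0],
  [0.2, 0, -1, 0, 0, 0, 0],
  [0.2, 0, -1, 0, 0, 0, 0],
  [0.2, 0, -1, 0, 0, 0, 0],
  [0.2, 0, 0, 0, 0, 0, 0],
])

```text
time: 3.7
position: [0.4828, -0.2659, 0.2309]
orientation: [-179.9, 0.3, 134.6]
wrist_force: [-0.2, -0.0, 0.9]
width: 0.6
```

Run:
```python
from h import *
p=viewer.get_image("wrist"); v,s=fitsq(p,[.482,-.3045,3.108]); print("sq",v[:2].round(4),np.degrees(v[2]).round(2),round(s,3)); save(p,"wrist1.png")
print(omask(p).sum()); s=readout.state(); print(s["position"],s["orientation"])
```

```text
sq [ 0.4811 -0.3041] 178.05 0.577
7457
[ 0.4820987  -0.26283101  0.23060093] [1.79986815e+02 9.82325495e-02 1.34568246e+02]
```

View pics/wrist1.png

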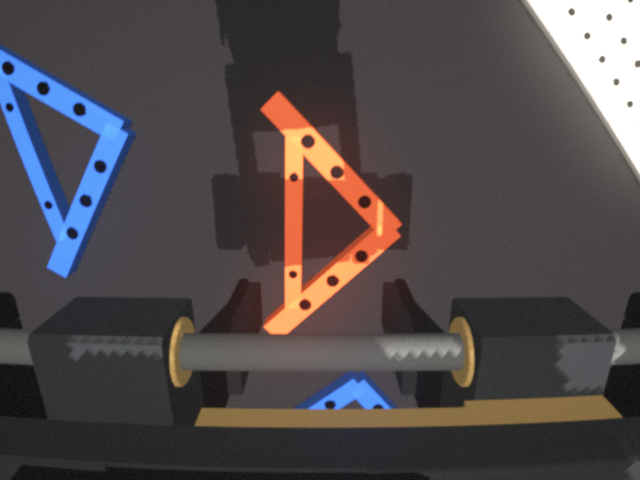

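The wrist view agrees with the fit: the orange brace runs vertically near column 293, with the blue squares clear of it. Now I go over it and descend.

jog_arm([
  [0.2, 0, -0.7, 0, 0, 0, -0.25],
  [0.2, 0, -0.7, 0, 0, 0, 0],
  [0.2, 0, 0, -1, 0, 0, 0],
  [0.2, 0, 0, -1, 0, 0, 0],
  [0.2, 0, 0, -1, 0, 0, 0],
  [0.2, 0, 0, -1, 0, 0, 0],
  [0.2, 0, 0, -1, 0, 0, 0],
  [0.2, 0, 0, -1, 0, 0, 0],
  [0.2, 0, 0, -0.5, 0, 0, 0],
  [0.2, 0, 0, 0, 0, 0, 0],
  [0.2, 0, 0, 0, 0, 0, 0],
])

```text
time: 4.67
position: [0.4813, -0.3007, 0.035]
orientation: [180.0, -0.2, 133.3]
wrist_force: [-0.4, -0.3, 0.3]
width: 0.596
```

jog_arm([
  [0.2, 0, -0.1, -0.4, 0, 0, 0],
  [0.2, 0, 0, -0.4, 0, 0, 0],
  [0.2, 0, 0, 0, 0, 0, 0],
  [-1, 0, 0, 0, 0, 0, 0],
  [-1, 0, 0, 0, 0, 0, 0],
  [-1, 0, 0, 0, 0, 0, 0],
  [-1, 0, 0, 0, 0, 0, 0],
  [-1, 0, 0, 0, 0, 0, 0],
  [-1, 0, 0, 0, 0, 0, 0],
  [-1, 0, 0, 0, 0, 0, 0],
  [-1, 0, 0, 0, 0, 0, 0],
  [-1, 0, 0, 0, 0, 0, 0],
], force=55)

```text
time: 5.67
position: [0.4818, -0.3054, 0.0118]
orientation: [180.0, 0.0, 133.2]
wrist_force: [1.7, 1.4, 1.5]
width: 0.182
```

Gripped: the opening is 15.8 mm on a 16 mm brace. Next I lift, carry and turn it.

jog_arm([
  [-1, 0, 0, 0.5, 0, 0, 0],
  [-1, 0, 0, 1, 0, 0, 0],
  [-1, 0, 0, 1, 0, 0, 0],
  [-1, 0, 0, 1, 0, 0, 0],
  [-1, 0, 0, 0.5, 0, 0, 0],
  [-1, 0.18, 0.95, 0, 0, 0, 1],
  [-1, 0.18, 0.95, 0, 0, 0, 1],
  [-1, 0.18, 0.95, 0, 0, 0, 1],
  [-1, 0.18, 0.95, 0, 0, 0, 1],
  [-1, 0.18, 0.95, 0, 0, 0, 1],
  [-1, 0.18, 0.95, 0, 0, 0, 1],
  [-1, 0.18, 0.95, 0, 0, 0, 1],
  [-1, 0.18, 0.95, 0, 0, 0, 1],
  [-1, 0.18, 0.95, 0, 0, 0, 1],
  [-1, 0.18, 0.95, 0, 0, 0, 1],
  [-1, 0.18, 0.95, 0, 0, 0, 1],
  [-1, 0.18, 0.95, 0, 0, 0, 1],
  [-1, 0.18, 0.95, 0, 0, 0, 1],
  [-1, 0.18, 0.95, 0, 0, 0, 1],
  [-1, 0.1, 0.6, 0, 0, 0, 0.75],
])

```text
time: 7.33
position: [0.5594, 0.114, 0.1306]
orientation: [179.9, -0.1, -137.9]
wrist_force: [1.0, 0.3, -3.7]
width: 0.177
```

jog_arm([
  [-1, 0, 0, 0, 0, 0, 0],
  [-1, 0, 0, 0, 0, 0, 0],
  [-1, 0, 0, 0, 0, 0, 0],
])

```text
time: 7.58
position: [0.5591, 0.1109, 0.1308]
orientation: [180.0, -0.1, -138.3]
wrist_force: [-0.5, -0.4, -3.6]
width: 0.177
```

Run:
```python
from h import *
p=viewer.get_image("wrist"); save(p,"wrist2.png"); q=viewer.get_image("scene"); save(q,"scene2.png")
s=readout.state(); print(s["position"],s["orientation"],s["width"],s["wrist_force"])
z=s["position"][2]-.0118+.018
for pp in (q,viewer.get_image("top")):
    v,sc=fitsq(pp,[*s["position"][:2],np.radians(266.5)],z); print(v[:2],np.degrees(v[2]),sc)
```

```text
[0.55954353 0.11032334 0.13112997] [ 1.79972467e+02 -7.39188627e-02 -1.38348177e+02] 0.17780449497587053 [-0.62446543 -0.38308711 -3.74306206]
[0.5596406 0.1113765] 266.778083811539 0.44979937990151375
[0.55392661 0.1062261 ] 268.932636366459 0.11570247933884298
```

View pics/wrist2.png

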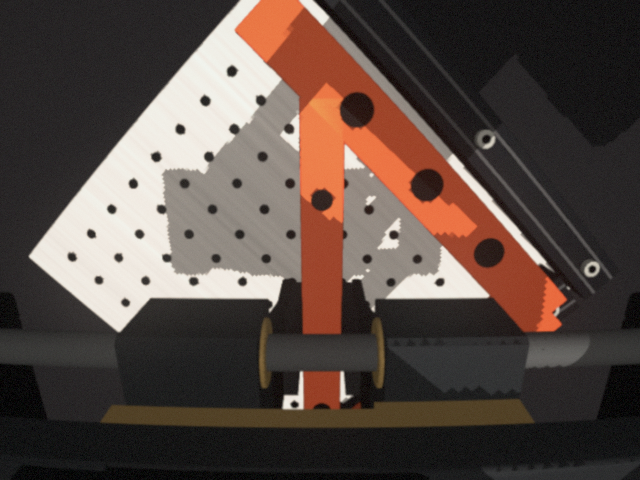

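The wrist view shows the square above the board, its brace at column 322 in the pads and one leg beside and parallel to the bolted rail (screws at (138,487) and (268,592)). Lower it.

jog_arm([
  [-1, 0, 0, -0.8, 0, 0, 0],
  [-1, 0, 0, -0.8, 0, 0, 0],
  [-1, 0, 0, -0.8, 0, 0, 0],
  [-1, 0, 0, -0.6, 0, 0, 0],
  [-1, 0, 0, -0.3, 0, 0, 0],
  [-1, 0, 0, -0.2, 0, 0, 0],
  [-1, 0, 0, 0, 0, 0, 0],
  [-1, 0, 0, 0, 0, 0, 0],
])

```text
time: 8.4
position: [0.5608, 0.1112, 0.0271]
orientation: [-179.9, 0.1, -138.3]
wrist_force: [0.1, -0.3, -3.6]
width: 0.179
```

jog_arm([
  [-1, 0, 0, -0.05, 0, 0, 0],
  [-1, 0, 0, -0.05, 0, 0, 0],
  [-1, 0, 0, 0, 0, 0, 0],
  [-1, 0, 0, 0, 0, 0, 0],
])

```text
time: 8.73
position: [0.5611, 0.1115, 0.0248]
orientation: [-179.9, 0.1, -138.2]
wrist_force: [-0.3, -1.0, 4.2]
width: 0.177
```

Run:
```python
from h import *
p=viewer.get_image("wrist"); q=viewer.get_image("scene")
s=readout.state(); print(s["position"],s["orientation"],s["wrist_force"])
cv2.imwrite("pics/st.png",cv2.cvtColor(cv2.resize(q["color"][150:350,260:460],(600,600),interpolation=cv2.INTER_CUBIC),cv2.COLOR_RGB2BGR))
v,sc=fitsq(q,[*s["position"][:2],np.radians(266.5)],.031); print(v[:2],np.degrees(v[2]),sc)
```

```text
[0.56104291 0.11151093 0.02483222] [-1.79897420e+02  1.05886594e-01 -1.38235860e+02] [ 0.3415469  -0.89636972  6.05404426]
[0.56109625 0.11058208] 266.47751748515145 0.4066066838046272
```

View pics/st.png

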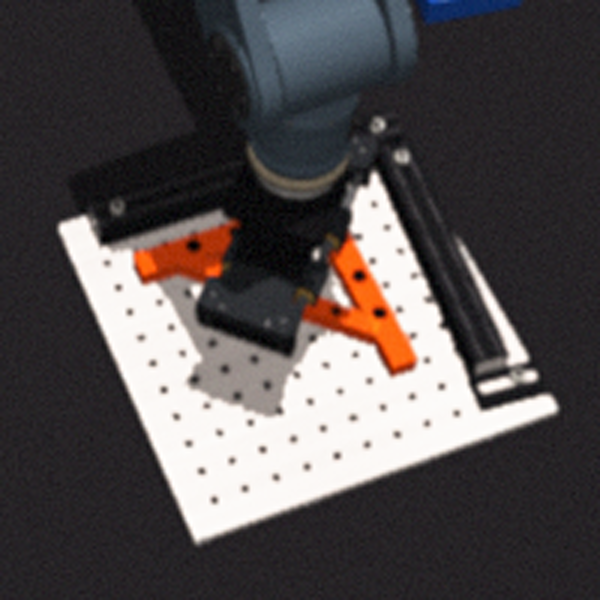

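The square is flat on the board between the rails, light contact. Go in diagonally towards the corner.

jog_arm([
  [-1, -0.125, 0.14, 0.01, 0, 0, 0],
  [-1, -0.125, 0.14, 0, 0, 0, 0],
  [-1, -0.125, 0.14, 0, 0, 0, 0],
  [-1, -0.125, 0.14, 0, 0, 0, 0],
  [-1, -0.125, 0.14, 0, 0, 0, 0],
  [-1, 0, 0, 0, 0, 0, 0],
  [-1, 0, 0, 0, 0, 0, 0],
])

```text
time: 9.42
position: [0.5421, 0.1335, 0.0248]
orientation: [-179.9, 0.2, -138.2]
wrist_force: [1.0, -0.1, 7.4]
width: 0.178
```

jog_arm([
  [-1, -0.06, 0.004, 0, 0, 0, 0],
  [-1, -0.06, 0.004, 0, 0, 0, 0],
  [-1, 0, 0, 0, 0, 0, 0],
])

```text
time: 9.67
position: [0.5396, 0.1335, 0.0248]
orientation: [-179.8, 0.3, -138.3]
wrist_force: [3.6, 0.9, 7.0]
width: 0.175
```

jog_arm([
  [-1, -0.05, 0.003, 0.01, 0, 0, 0],
  [-1, 0, 0, 0, 0, 0, 0],
  [-1, 0, 0, 0, 0, 0, 0],
])

```text
time: 9.92
position: [0.5378, 0.1334, 0.0248]
orientation: [-179.9, 0.2, -138.3]
wrist_force: [4.5, 1.5, 5.2]
width: 0.175
```

jog_arm([
  [-1, -0.05, 0.003, 0, 0, 0, 0],
  [-1, 0, 0, 0, 0, 0, 0],
  [-1, 0, 0, 0, 0, 0, 0],
])

```text
time: 10.17
position: [0.5378, 0.1334, 0.0248]
orientation: [-179.8, 0.3, -138.3]
wrist_force: [6.6, 0.2, 3.7]
width: 0.181
```

It touched the bolted rail at x=0.5378, where it was predicted (0.5377). Now slide along it into the loose rail.

jog_arm([
  [-1, 0.006, 0.1, 0, 0, 0, 0],
  [-1, 0.006, 0.1, 0, 0, 0, 0],
  [-1, 0.006, 0.1, 0, 0, 0, 0],
  [-1, 0.006, 0.1, 0, 0, 0, 0],
  [-1, 0, 0, 0, 0, 0, 0],
])

```text
time: 10.58
position: [0.5384, 0.1443, 0.0248]
orientation: [-179.7, 0.2, -138.2]
wrist_force: [7.0, -3.7, 4.8]
width: 0.178
```

jog_arm([
  [-1, 0.006, 0.1, 0, 0, 0, 0],
  [-1, 0.006, 0.1, 0, 0, 0, 0],
  [-1, 0.006, 0.1, 0, 0, 0, 0],
  [-1, 0, 0, 0, 0, 0, 0],
])

```text
time: 10.92
position: [0.539, 0.1529, 0.0248]
orientation: [-179.7, 0.2, -138.2]
wrist_force: [6.9, -5.6, 5.1]
width: 0.18
```

jog_arm([
  [-1, 0.004, 0.07, 0, 0, 0, 0],
  [-1, 0.004, 0.07, 0, 0, 0, 0],
  [-1, 0.004, 0.07, 0, 0, 0, 0],
  [-1, 0, 0, 0, 0, 0, 0],
  [-1, 0, 0, 0, 0, 0, 0],
])

```text
time: 11.33
position: [0.5393, 0.1584, 0.0248]
orientation: [-179.7, 0.2, -138.2]
wrist_force: [7.7, -8.5, 4.5]
width: 0.175
```

jog_arm([
  [-1, 0.003, 0.05, 0, 0, 0, 0],
  [-1, 0.003, 0.05, 0, 0, 0, 0],
  [-1, 0, 0, 0, 0, 0, 0],
])

```text
time: 11.58
position: [0.5395, 0.1612, 0.0248]
orientation: [-179.7, 0.1, -138.2]
wrist_force: [6.3, -9.2, 4.9]
width: 0.179
```

Run:
```python
from h import *
q=viewer.get_image("scene"); p=viewer.get_image("wrist"); save(p,"w3.png")
s=readout.state(); print(s["position"],s["orientation"],s["wrist_force"],s["moment"])
cv2.imwrite("pics/s3.png",cv2.cvtColor(cv2.resize(q["color"][170:310,300:450],(750,700),interpolation=cv2.INTER_CUBIC)[:600],cv2.COLOR_RGB2BGR))
```

```text
[0.53945257 0.16117416 0.02480989] [-1.79671369e+02  1.50987673e-01 -1.38187525e+02] [ 7.11730868 -8.9589538   4.51067224] [-1.36655539 -0.83640184 -0.10618223]
```

View pics/s3.png

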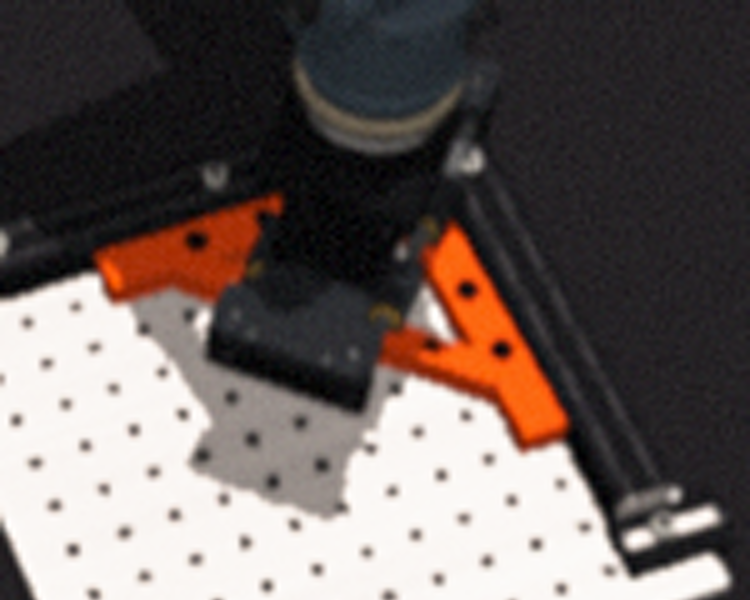

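The +y leg's tip is now bearing on the loose rail at about (430,565), and the other leg is on the bolted rail. Push on until the force rises sharply.

jog_arm([
  [-1, 0.0, 0.05, 0, 0, 0, 0],
  [-1, 0, 0, 0, 0, 0, 0],
  [-1, 0, 0, 0, 0, 0, 0],
])

```text
time: 11.93
position: [0.5395, 0.1626, 0.0248]
orientation: [-179.7, 0.2, -138.2]
wrist_force: [6.6, -9.7, 4.7]
width: 0.178
```

jog_arm([
  [-1, 0.0, 0.05, 0, 0, 0, 0],
  [-1, 0, 0, 0, 0, 0, 0],
  [-1, 0, 0, 0, 0, 0, 0],
])

```text
time: 12.18
position: [0.5397, 0.1641, 0.0248]
orientation: [-179.7, 0.2, -138.2]
wrist_force: [6.1, -9.8, 4.5]
width: 0.179
```

jog_arm([
  [-1, 0.0, 0.05, 0, 0, 0, 0],
  [-1, 0, 0, 0, 0, 0, 0],
  [-1, 0, 0, 0, 0, 0, 0],
])

```text
time: 12.43
position: [0.5397, 0.165, 0.0248]
orientation: [-179.6, 0.1, -138.2]
wrist_force: [7.6, -11.7, 4.0]
width: 0.176
```

jog_arm([
  [-1, 0.0, 0.04, 0, 0, 0, 0],
  [-1, 0, 0, 0, 0, 0, 0],
  [-1, 0, 0, 0, 0, 0, 0],
])

```text
time: 12.68
position: [0.5397, 0.165, 0.0248]
orientation: [-179.6, 0.0, -138.1]
wrist_force: [6.8, -16.0, 5.2]
width: 0.177
```

jog_arm([
  [-1, 0.0, 0.04, 0, 0, 0, 0],
  [-1, 0, 0, 0, 0, 0, 0],
  [-1, 0, 0, 0, 0, 0, 0],
])

```text
time: 12.93
position: [0.5397, 0.1651, 0.0249]
orientation: [-179.5, -0.0, -138.1]
wrist_force: [7.2, -20.0, 4.8]
width: 0.171
```

jog_arm([
  [-1, -0.03, 0.04, 0, 0, 0, 0],
  [-1, 0, 0, 0, 0, 0, 0],
  [-1, 0, 0, 0, 0, 0, 0],
])

```text
time: 13.18
position: [0.5398, 0.1652, 0.0248]
orientation: [-179.4, -0.0, -138.0]
wrist_force: [9.2, -24.9, 4.4]
width: 0.177
```

It hit a stiff stop at y=0.165, so the heel is home on the loose rail. Now raise the push on the bolted rail and take out the 0.6° tilt from compliance.

jog_arm([
  [-1, -0.06, 0, 0, 0.07, 0.06, 0],
  [-1, 0, 0, 0, 0, 0, 0],
  [-1, 0, 0, 0, 0, 0, 0],
])

```text
time: 13.43
position: [0.5398, 0.1653, 0.0248]
orientation: [-179.8, 0.2, -138.0]
wrist_force: [11.1, -23.8, 1.2]
width: 0.176
```

jog_arm([
  [-1, -0.06, 0, 0, 0, 0, 0],
  [-1, 0, 0, 0, 0, 0, 0],
  [-1, 0, 0, 0, 0, 0, 0],
])

```text
time: 13.68
position: [0.5398, 0.1652, 0.0249]
orientation: [-179.7, 0.3, -138.0]
wrist_force: [13.7, -25.1, -0.4]
width: 0.178
```

Run:
```python
from h import *
s=readout.state(); print(s["position"],s["orientation"],s["wrist_force"],s["moment"])
p=viewer.get_image("wrist"); save(p,"w4.png"); q=viewer.get_image("scene"); t=viewer.get_image("top")
for pp in(p,q,t):
  for n in("rail_pivot","corner","square_heel","square_grip"):
    for d in viewer.pinpoint(pp,n)[:1]: print(n,round(d["conf"],2),atz(pp,d["position"],.022 if n=="square_grip" else .013)[0].round(4))
A=cv2.resize(q["color"][180:300,300:450],(600,480),interpolation=cv2.INTER_CUBIC)
cv2.imwrite("pics/s4.png",cv2.cvtColor(A,cv2.COLOR_RGB2BGR))
```

```text
[0.53977064 0.16524829 0.02489892] [-179.6807492     0.33768694 -138.03796157] [ 13.69330747 -25.14562968  -0.37142866] [-4.21378785 -2.1265076  -0.16344084]
square_heel 0.73 [0.4675 0.241  0.013 ]
square_grip 0.83 [0.5387 0.1636 0.022 ]
rail_pivot 0.66 [0.4856 0.2563 0.013 ]
corner 0.74 [0.4756 0.2443 0.013 ]
square_heel 0.89 [ 0.3169 -0.3401  0.013 ]
square_grip 0.95 [0.546  0.1615 0.022 ]
square_heel 0.56 [ 0.6427 -0.364   0.013 ]
square_grip 0.96 [ 0.2473 -0.4222  0.022 ]
```

View pics/w4.png

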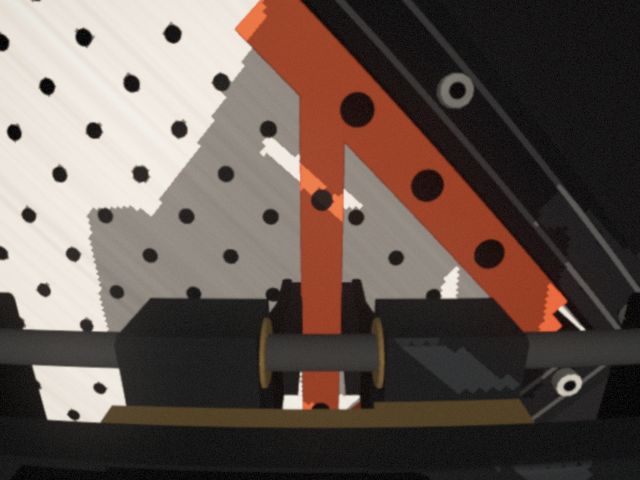

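View pics/s4.png

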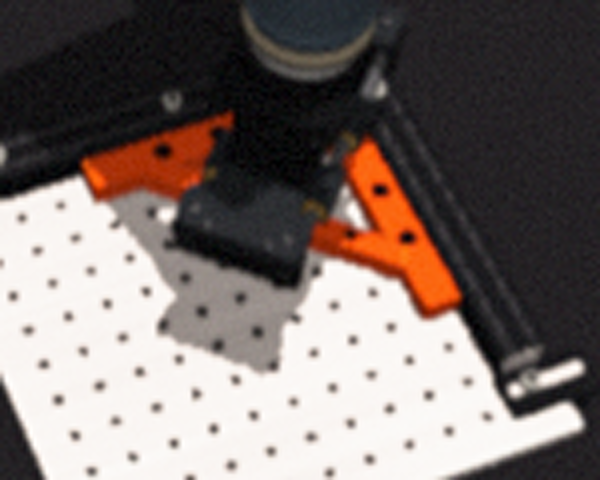

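Wrist view: the leg lies along the bolted rail, with only the notched heel showing board at (318,575). Scene view: the other leg lies along the loose rail. I'll measure the angles of the edges.

```bash
cat > ang.py <<'E'
from h import *
def fit(ps):
    ps=np.array(ps); c=ps.mean(0); u=np.linalg.svd(ps-c)[2][0]; return np.degrees(np.arctan2(u[1],u[0]))%180, np.abs((ps-c)@[-u[1],u[0]]).mean()*1e3
lsd=cv2.createLineSegmentDetector()
B=-3.5
Rb=lambda a:a@np.array([[np.cos(np.radians(B)),-np.sin(np.radians(B))],[np.sin(np.radians(B)),np.cos(np.radians(B))]]).T.T
for c in ["wrist","scene","top"]:
    p=viewer.get_image(c); g=cv2.cvtColor(p["color"],cv2.COLOR_RGB2GRAY); g=cv2.resize(g,None,fx=2,fy=2,interpolation=cv2.INTER_CUBIC)
    L=lsd.detect(cv2.convertScaleAbs(g,alpha=1.5))[0][:,0]/2-.25
    m=cv2.dilate(omask(p).astype(np.uint8),np.ones((5,5)))
    for l in L:
        mid=(l[:2]+l[2:])/2; o=m[int(np.clip(mid[1],0,479)),int(np.clip(mid[0],0,639))]
        for z in ((.031,) if o else (.013,.038)):
            w=atz(p,[[l[1],l[0]],[l[3],l[2]]],z)[:,:2]
            b=Rb(w-[.577,.1203]); d=b[1]-b[0]; n=np.hypot(*d); a=np.degrees(np.arctan2(d[1],d[0]))%180
            if n>.07 and np.abs(b).max()<.16 and min(a,180-a,abs(a-90))<7:
                print(c,"sq" if o else "z%.3f"%z,"len %3.0f ang %6.2f"%(n*1e3,a),"mid",(b.mean(0)*1e3).round(1))
E
python3 ang.py
```

```text
scene z0.013 len  70 ang  90.05 mid [-117.1  -86.4]
scene z0.013 len  79 ang 177.14 mid [ 91.5 117.5]
scene z0.038 len  77 ang 177.14 mid [103.1 107. ]
scene z0.013 len 298 ang   0.05 mid [   4.2 -150.7]
scene z0.013 len 297 ang  89.97 mid [154.3   0.3]
scene sq len 118 ang   0.07 mid [ -4.2 117. ]
scene sq len  89 ang  90.68 mid [-114.7   -0.8]
scene sq len  92 ang   0.04 mid [-21.4 124.3]
scene z0.013 len  93 ang 179.81 mid [  2.4 138.5]
scene z0.038 len  91 ang 179.81 mid [ 15.9 127.5]
scene z0.013 len  88 ang   0.23 mid [ 38.1 153.5]
scene z0.038 len  87 ang   0.23 mid [ 50.8 142.2]
top z0.013 len 299 ang  90.01 mid [150.5   1. ]
top z0.038 len 293 ang  90.01 mid [141.7  -1.3]
top z0.013 len 176 ang  89.76 mid [-152.4  -60.4]
top z0.038 len 172 ang  89.76 mid [-154.9  -61.4]
top z0.013 len 298 ang   0.01 mid [  -1.  -151.5]
top z0.038 len 292 ang   0.01 mid [  -6.7 -150.6]
top z0.013 len 147 ang  90.31 mid [-144.8  -48.3]
top z0.038 len 144 ang  90.31 mid [-147.5  -49.6]
top sq len  71 ang  90.37 mid [-115.2  -14.7]
top z0.013 len  78 ang   2.72 mid [48.8 29.4]
top z0.038 len  76 ang   2.72 mid [42.  26.5]
```

The rail and board edges read square within about 0.2°, but the tool yaw has crept about 0.2° counter-clockwise since contact with the bolted rail. I'll add a little clockwise turn, more push on the bolted rail and light down-pressure.

jog_arm([
  [-1, -0.07, 0, -0.02, 0, 0, -0.05],
  [-1, 0, 0, 0, 0, 0, 0],
  [-1, 0, 0, 0, 0, 0, 0],
])

```text
time: 14.83
position: [0.5398, 0.1653, 0.0249]
orientation: [-179.5, 0.5, -138.3]
wrist_force: [15.7, -25.7, 0.4]
width: 0.178
```

```bash
python3 -c "
from h import *
s=readout.state(); print(s['position'],s['orientation'],s['wrist_force'],s['moment'])"
```

```text
[0.53977904 0.16525288 0.02489014] [-179.52241553    0.53565715 -138.2962129 ] [ 15.74141648 -25.70940615   0.41384617] [-4.26034332 -2.39482134 -0.08488701]
```

jog_arm([
  [-1, -0.07, 0, -0.01, 0, 0, -0.05],
  [-1, 0, 0, 0, 0, 0, 0],
  [-1, 0, 0, 0, 0, 0, 0],
])

```text
time: 15.08
position: [0.5397, 0.1652, 0.025]
orientation: [-179.4, 0.7, -138.6]
wrist_force: [18.6, -25.7, -0.1]
width: 0.174
```

```bash
python3 -c "
from h import *
s=readout.state(); print(s['position'],s['orientation'],s['wrist_force'],s['moment'])"; python3 ang.py | grep -v "ang  *\(89.9\|90.0\|0.0\)"
```

```text
[0.53969518 0.16524978 0.02503113] [-179.37108058    0.72759874 -138.55879577] [ 18.56179628 -25.68888316  -0.05706583] [-4.35149628 -2.73027123  0.10182724]
scene z0.013 len  79 ang 177.22 mid [ 91.5 117.5]
scene z0.038 len  77 ang 177.22 mid [103.1 107. ]
scene z0.013 len  70 ang  90.16 mid [-117.1  -86.4]
scene sq len 118 ang   0.13 mid [ -5.  117.2]
scene sq len  86 ang  90.58 mid [-114.6   -1.3]
top z0.013 len 177 ang  89.76 mid [-152.4  -61.2]
top z0.038 len 173 ang  89.76 mid [-154.9  -62.2]
top z0.013 len 148 ang  90.32 mid [-144.8  -47.5]
top z0.038 len 145 ang  90.32 mid [-147.5  -48.8]
top sq len  71 ang  90.45 mid [-115.2  -14.7]
top z0.013 len  95 ang   2.95 mid [48.9 29.2]
top z0.038 len  93 ang   2.95 mid [42.2 26.4]
```

The square didn't turn in the images when the tool yaw changed, so the rails are holding it square. The remaining tool tilt is about 0.96° about -y, so I correct that, ease the yaw back and restore light down-pressure.

jog_arm([
  [-1, 0, 0, -0.02, 0, 0.08, 0.03],
  [-1, 0, 0, -0.02, 0, 0.08, 0.02],
  [-1, 0, 0, 0, 0, 0, 0],
  [-1, 0, 0, 0, 0, 0, 0],
])

```text
time: 15.57
position: [0.5397, 0.1652, 0.0248]
orientation: [-180.0, 0.0, -138.3]
wrist_force: [16.0, -25.7, 8.4]
width: 0.175
```

```bash
python3 -c "
from h import *
s=readout.state(); print(s['position'],s['orientation'],s['wrist_force'],s['moment'])
p=viewer.get_image('wrist'); save(p,'w5.png')
from scipy.spatial.transform import Rotation as R
print((R.from_euler('xyz',s['orientation'],degrees=True)*R.from_euler('xyz',[180,0,s['orientation'][2]],degrees=True).inv()).as_rotvec(degrees=True))"
```

```text
[0.53974802 0.16522492 0.0248089 ] [-1.79976422e+02  1.99913251e-02 -1.38289496e+02] [ 16.04120721 -25.70363946   8.43969318] [-4.37500857 -2.72539026  0.01072976]
[-4.30013265e-03 -3.06121845e-02 -4.11343319e-06]
```

View pics/w5.png

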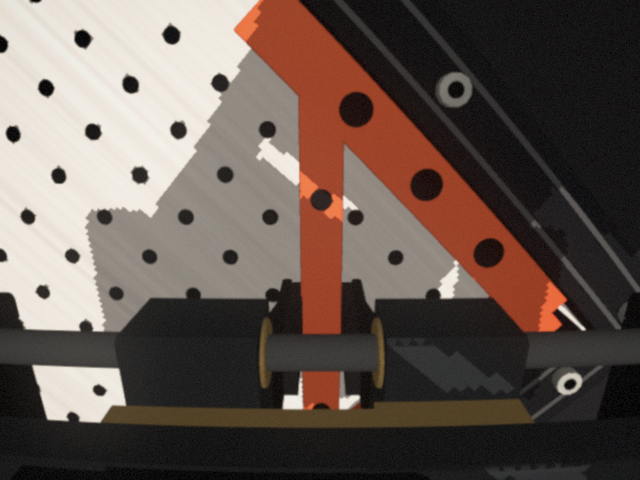

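Run:
```python
from h import *
p=viewer.get_image("wrist"); m=omask(p); g=p["color"].sum(2).astype(float)
def rep(n,rc,z):
    w=atz(p,rc,z)[:,:2]-[.577,.1203]; t=np.radians(-3.5); b=w@np.array([[np.cos(t),-np.sin(t)],[np.sin(t),np.cos(t)]])*1e3
    k=np.polyfit(b[:,1],b[:,0],1); r_=np.abs(b[:,0]-np.polyval(k,b[:,1])); ok=r_<np.median(r_)*3+.1; k=np.polyfit(b[ok,1],b[ok,0],1)
    print(n,"x at ends",np.polyval(k,[b[:,1].min(),b[:,1].max()]).round(2),"y",b[:,1].min().round(),b[:,1].max().round(),"deg",np.degrees(np.arctan(k[0])).round(2),"res",r_[ok].mean().round(2))
rows=range(20,270,2)
e=[[r_,np.where(m[r_])[0].max()+.5] for r_ in rows]; rep("leg outer",e,.031)
# rail groove line: brightest pixel 20..60 px right of the leg edge
gl=[[r_,c+15+np.argmax(cv2.GaussianBlur(g,(3,3),0)[r_,int(c)+15:int(c)+70])+15*0] for r_,c in e if not 60<r_<125]; rep("rail line1",gl,.038)
```

```text
leg outer x at ends [-116.54 -116.82] y -37.0 88.0 deg -0.13 res 0.07
rail line1 x at ends [-124.53 -124.61] y -27.0 92.0 deg -0.04 res 0.16
```

In the wrist view the leg is within 0.1° of the bolted rail's own line and the tool is level. Forces are steady at about 16 N on the bolted rail, 26 N on the loose rail and 8 N down. Hand it in.

```bash
python3 -c "
from h import *
s=readout.state(); print(s['time'],s['position'],s['wrist_force'],s['width']); print(r.finish_job())"
```

```text
15.6667 [0.53972423 0.16525043 0.02479915] [ 15.69440239 -25.30033332   7.46025809] 0.17455927449992362
the job is handed in; nothing more can be done
None
```

I gripped the orange square by its brace, laid it flat on the board and slid it diagonally to the bolted rail. I then pushed along that rail until the other leg swung the loose rail round and everything stopped firmly. I handed it in at about 15.7 s, still gripping (55 N set) and pressing into both rails.

**Force and pose:** the push was about 16 N on the bolted rail, 25 N on the loose rail and 7 N down. The tool was level to 0.03° and the gripper opening matched the brace (about 15 mm).

**Bolted rail:** in the wrist view the leg was parallel to the bolted rail within about 0.1°.

**Loose rail:** in the scene view, its edges read square within about 0.2°, and the leg along it read about 0.1°. I took these just before the last small tilt and yaw corrections and did not repeat them.

**Disagreements:**
- In the coarser scene and top views, the leg on the bolted rail read about 0.5° off. That is under half a pixel, so I trusted the wrist view.
- The final stop was 2.5 mm beyond the estimate made from the pictures, close to the calibration error.
- The tool turned slightly while the square stayed put in the pictures, so tool yaw was no check on the square's angle.

The moves kept clear of the bottle, mouse, tray and blue squares. I did not re-measure them at the end.

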